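# Try the weld chamber's cover, free its latch if caught, and hold it open

## Task

The sleeve in the weld chamber is to be taken out, but nobody can see whether the cover's quarter-turn latch is caught: before touching the knob, try the cover by lifting gently at its bar handle (no more than about 20 N, so that the latch is not forced). If it is caught, free it with a quarter turn anticlockwise of the round knob; then lift the cover by its handle to about 65 degrees and finish still holding it open there, because it has no stay. Never let the cover with its glass window drop shut, and leave the loose parts beside the chamber where they are.

Things in the scene. Friction and masses are not known exactly. Their poses are not given: they have to be found in the camera images.
- chamber: Weld chamber, fixed: aluminium tub 180 (x) x 220 (y) x 60 mm on a foot plate 206 x 246 x 6 mm, closed by a steel cover 180 x 220 mm with a glass window, cover plate at z 62 to 70 mm. Origin: centre of the underside; x points from the front edge (handle and knob, robot side) to the hinge side, y left, z up. Two brass nipples stand out 25 mm at +y.
- cover (a joint): Cover hinge, rad: 0 closed, positive = open (front edge rises); stop at 1.4. The cover weighs about 0.6 kg and falls shut by itself. With the latch caught it rises freely 2.5 mm at the knob, then only against the latch spring; not caught, it needs only about 3 to 4 N at the handle all the way.
- cover_hinge (a point): Middle of the cover's hinge axis, fixed to the chamber at (94.5, 0, 66) mm in its frame; the axis is the chamber's y axis.
- handle: Bar handle on the cover's top, right front: round steel bar 10 mm thick, 90 mm long along y, its centre 35 mm above the cover's top, on two legs. Origin: middle of the bar; cover closed: (-57, -42, 105) mm in the chamber's frame, i.e. 151.5 mm before and 39 mm above the hinge axis. It swings with the cover; gripped from above (fingers closing along x) it can turn between the fingers.
- knob_top (a point): Centre of the top face of the latch's round black knob on the cover's top, left front: 34 mm diameter, 22 mm high; its underside is 13 mm above the cover's top (coil spring between). Cover closed: (-57, 68, 105) mm in the chamber's frame. The knob's axis is upright; this point does not turn with the knob.
- knob (a joint): Turn of the knob, rad, positive anticlockwise from above; 0 as found. No stops, no marks; drags with 0.06 N m and stays. On its spindle, hidden, a two-ended cross bar at an unknown angle catches under a strike within 0.6 rad either side of square, alike every half turn. If caught as found, a quarter turn (1.57) anticlockwise frees it; if free, a quarter turn may catch it.
- latch (a joint): How far the knob is drawn down towards the cover against its spring, m: 0 at rest; gives from about 3 N, then 1 mm per 2 N; solid at 0.010, pulled beyond 0.008 by the cover it is forced. It is drawn down when the cover is pulled up with the latch caught, or when the knob is pressed.
- sleeve_tall: Loose steel sleeve, 35 mm diameter, 62 mm tall, standing on the worktop to the right of the chamber. Origin: centre of the underside.
- ring_big: Loose steel ring, 66 mm diameter, 20 mm tall, lying to the right of the chamber. Origin: centre of the underside.
- brass_bush: Loose flanged brass bush, 42 mm diameter, 26 mm tall, standing to the right front of the chamber. Origin: centre of the underside.

How it is judged:
By the outcome, as a careful person would: the job done as asked, in the order asked, and still so for the second after the job is handed in, while the arm keeps its last pose, push and grip.
It also fails if it takes over 67 s, if anything falls off the work surface, if the arm or the gripper's body presses on something with over 40 N, if the wrist force passes 120 N, or if a joint passes its speed limit or range.

## Robot

A 7-joint arm with a two-finger parallel gripper is mounted at the origin on a cart in front of the work surface, level with it; the furniture and walls round the work are solid. World frame = base frame: x ahead of the robot, y to its left, z up, the work surface at z = 0. Lengths are in m, angles in rad, forces in N, time in s.
With the tool pointing down it reaches from about 0.425 to 0.875 m from the base axis. Payload 4.7 kg.
Tool frame: the origin (TCP) lies on the centre line of the jaws, within the pads' length; the fingertips stand 22 mm ahead of it and the grasp point (between the pads) lies 3 mm ahead of it; z points along the fingers, x is the direction in which the jaws open and shut, and the axes are right-handed (so a half turn about z gives the same grasp; the last joint's range is limited). The gripper opens to 87 mm and grips with 3 to 60 N. Pads are 19 mm wide; open, the fingers measure 117 mm over their backs; the gripper's body (75 mm by 190 mm) begins 51 mm behind the grasp point.
Start: joints at [1.357, 0.321, -0.07, 1.45, 0.023, 1.371, -0.057], TCP at [0.147, -0.633, 0.221] pointing down, gripper open.
Joint ranges: [-2.86, 2.86], [-0.3, 2.09], [-1.38, 1.24], [0.06, 2.45], [-1.56, 4.7], [0.09, 2.05], [-2.69, 2.69]. Speed limits (rad/s): [2.57, 2.57, 3.14, 3.14, 3.14, 3.14, 3.14].

## Interface

Orientations are given as [roll, pitch, yaw] about the fixed x, y, z axes, in that order (R = Rz(yaw) Ry(pitch) Rx(roll)).
In Python, from plant import env gives the robot as it stands.
- The arm moves only by the tool apply_moves, never from a script. Its argument "series" is a list of rows, each a list of 3 entries, a list of its own where there are three numbers: the shift along the tool's x, y, z in mm, then the turn about the tool's z in degrees, then the opening, from 0 (shut) to 1 (fully open). In form: [[[tx, ty, tz], yaw, hand], ...]. A call has exactly 5 rows; each row is the pose to reach, as a shift and turn from the pose commanded when the call began, along the tool's axes at that moment; what a row does not reach only later rows make up. A row lasts 1/12 s, in which the tool goes at most 41.7 mm and 7.16 degrees, less where a joint would pass 70% of its speed; a pose out of reach is approached as far as the arm can. A call with a gripper value outside its range is refused whole. The fingers move at their own pace and stop on an object; "newtons" is the grip in N (left out, the last holds). Time passes only in rows, so rows that repeat a pose let the fingers close, or fill a call up. It gives the time, the measured TCP pose, the force and the opening at its end, in the units of the state.
- env.state(): the state, without advancing time (a new reading comes with each control period).
- env.read_camera(name): name is "side" or "top"; returns a dict with "img" (480x640x3 uint8, red, green, blue), "fx", "fy", "cx", "cy" (pixels), "k1" (the pictures are not rectified: a ray, as slopes to the right and down, at radius r is drawn at 1 + k1 r^2 times it, then the intrinsics apply), "extrinsics" (4x4, takes a point from world to camera coordinates). Camera axes: x right, y down, z forward; pixel columns grow to the right and rows downward; lengths in m; the calibration is good to about 2 mm. A picture is of the moment at which its call begins. There is no depth.
- env.sign_off(): hands the job in, once; it reports no verdict.
The state is a dict: "time": time; "qpos": joint angles; "qvel": joint speeds; "effort": joint torques, N m; "position": TCP position; "ee_rot": TCP orientation; "contact_force": force on the tool from outside, world axes, zero at the start; "torque": the same for the moment, N m; "gripper_width": finger opening in m.
Only numpy, scipy, OpenCV 4.12 (cv2) and the standard library are available. Lean on these libraries where they do the work, as an engineer would, in place of code of your own. Each camera call takes 0.05 s, during which the arm holds its last target.

## Working session

There is one attempt and no reset: what is moved stays moved. The work goes in short steps, Python scripts to look and compute and a tool call to move; the robot and the scene stay as the last step left them, time stands still between calls to the robot, and variables do not carry over. Pictures are saved under pics/ and viewed, and the job is handed in when it is done.

Besides the shell and the picture viewer there is one more tool, called after ">>>" as name(argument=value, ...) on one line, values as JSON. apply_moves: Moves the arm, as the interface text tells. Its arguments: {"type":"object","properties":{"series":{"type":"array"},"newtons":{"type":"number"}},"required":["series"]}

```bash
mkdir -p pics; ls; python3 - <<'E'
from plant import env
import cv2
s=env.state()
for k,v in s.items(): print(k,v)
for n in("side","top"):
    c=env.read_camera(n); cv2.imwrite(f"pics/{n}0.png",c["img"][:,:,::-1])
    print(n,{k:c[k] for k in c if k!="img"})
E
```

```text
pics
time 0.0
qpos [ 1.35707571  0.32181645 -0.07009016  1.45169643  0.02262214  1.3708361
 -0.05694437]
qvel [ 0.00128372 -0.00037679  0.00024219 -0.00162703 -0.0011058  -0.00056762
 -0.0016836 ]
effort [-1.03462600e-03 -4.91289318e+01 -4.04264303e-01 -3.12529850e+01
 -6.37701130e-02  4.36935062e-02  1.88181325e-04]
position [ 0.14661982 -0.63265074  0.22005509]
ee_rot [ 3.14147069e+00  1.96542672e-03 -1.34297959e+00]
contact_force [0.14898135 0.23184521 0.35452793]
torque [-0.02876492  0.0291822  -0.01332353]
gripper_width 0.0869304006217658
side {'fx': 544.6500305415032, 'fy': 544.6500305415032, 'cx': 322.7301541860864, 'cy': 238.8149134553159, 'k1': -0.08336524954600895, 'extrinsics': array([[ 0.99916752,  0.03907426,  0.01172443, -0.55537661],
       [ 0.03355148, -0.62359265, -0.78102913,  0.04133054],
       [-0.02320686,  0.78077231, -0.62438453,  0.9124656 ],
       [ 0.        ,  0.        ,  0.        ,  1.        ]])}
top {'fx': 533.468286278411, 'fy': 533.468286278411, 'cx': 314.2986610337114, 'cy': 236.39033395940012, 'k1': -0.14768163228437983, 'extrinsics': array([[-0.02968434, -0.99942479, -0.01639932,  0.05004344],
       [-0.99651086,  0.0308702 , -0.07754435,  0.55610921],
       [ 0.078006  ,  0.01404025, -0.99685402,  0.88567683],
       [ 0.        ,  0.        ,  0.        ,  1.        ]])}
```

View pics/side0.png

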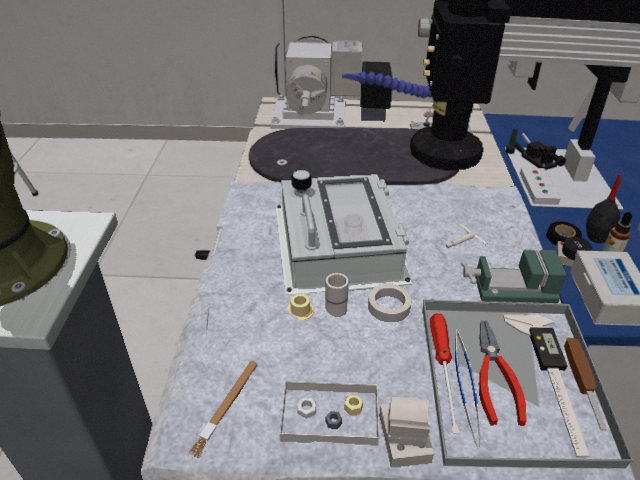

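View pics/top0.png

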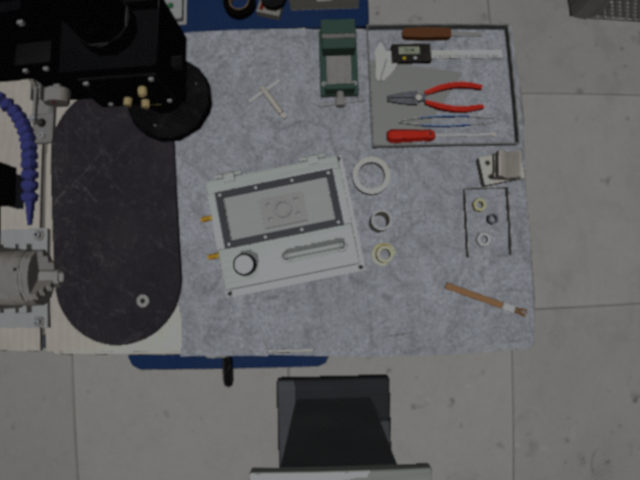

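```bash
python3 - <<'E'
import cv2
a=cv2.imread("pics/side0.png")[160:300,265:425]; cv2.imwrite("pics/sidec.png",cv2.resize(a,None,fx=4,fy=4,interpolation=cv2.INTER_CUBIC))
a=cv2.imread("pics/top0.png")[150:300,195:395]; cv2.imwrite("pics/topc.png",cv2.resize(a,None,fx=4,fy=4,interpolation=cv2.INTER_CUBIC))
E
```

```text
(no output)
```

View pics/sidec.png

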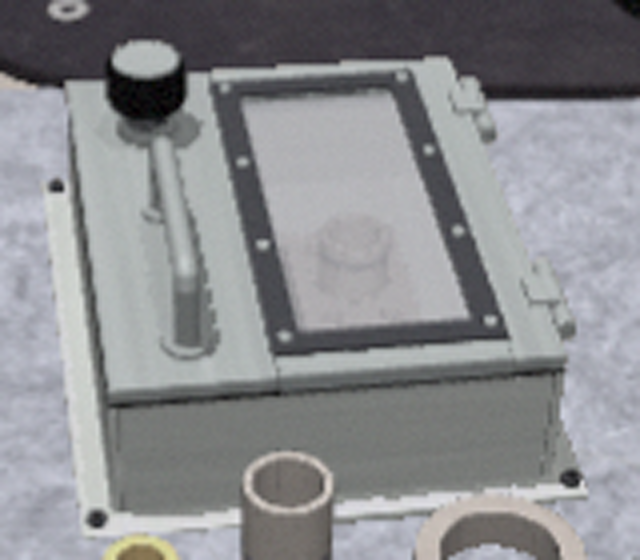

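View pics/topc.png

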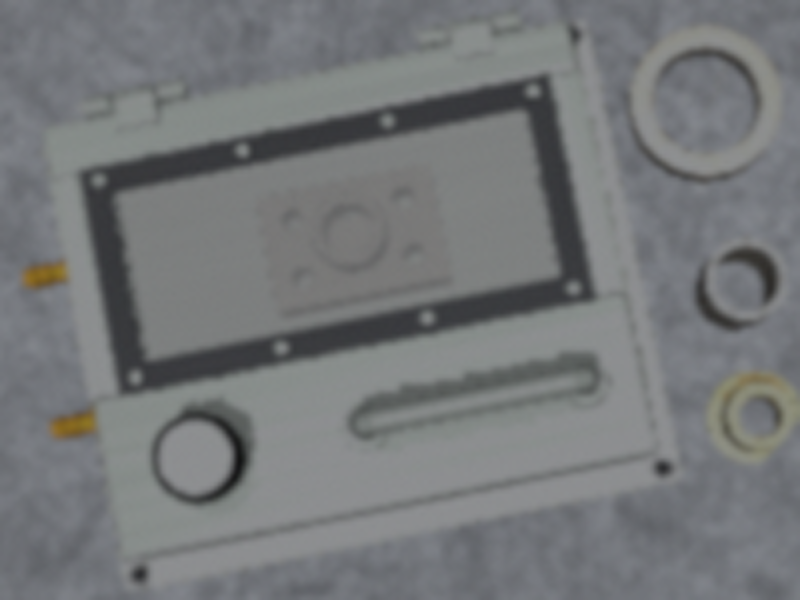

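```bash
cat > h.py <<'E'
import numpy as np, cv2
from plant import env
def ray(c,u,v):
    K=np.array([[c["fx"],0,c["cx"]],[0,c["fy"],c["cy"]],[0,0,1.]])
    p=cv2.undistortPoints(np.array([[[u,v]]],float),K,np.array([c["k1"],0,0,0.]))[0,0]
    E=c["extrinsics"];R=E[:3,:3];t=E[:3,3]
    d=R.T@np.array([p[0],p[1],1]);return -R.T@t,d/np.linalg.norm(d)
def onz(c,u,v,z):
    o,d=ray(c,u,v);return o+d*(z-o[2])/d[2]
def tri(c1,p1,c2,p2):
    o1,d1=ray(c1,*p1);o2,d2=ray(c2,*p2)
    A=np.stack([d1,-d2],1);s=np.linalg.lstsq(A,o2-o1,rcond=None)[0]
    a=o1+s[0]*d1;b=o2+s[1]*d2
    return (a+b)/2,np.linalg.norm(a-b)
E
python3 - <<'E'
from h import *
np.set_printoptions(precision=4,suppress=True)
S=env.read_camera("side");T=env.read_camera("top")
f=lambda p:(265+p[0]/4-.375,160+p[1]/4-.375)
g=lambda p:(195+p[0]/4-.375,150+p[1]/4-.375)
D={"scrFL":((55,187),(139,574)),"scrFR":((96,518),(663,467)),"scrBR":((570,478),(574,34)),
"knob":((147,61),(196,457)),"hL":((162,140),(360,424)),"hR":((187,285),(594,376))}
P={}
for k,(a,b) in D.items():
    p,e=tri(S,f(a),T,g(b));P[k]=p;print(k,p,"gap",e, "top@z",onz(T,*g(b),.006 if 's'==k[0] else .105),"side@z",onz(S,*f(a),.006 if 's'==k[0] else .105))
for a,b in (("scrFL","scrFR"),("hL","hR"),("scrFR","scrBR")):
    d=P[b]-P[a];print(a,b,np.linalg.norm(d),np.degrees(np.arctan2(d[1],d[0])))
print((P["hL"]+P["hR"])/2, P["knob"]-(P["hL"]+P["hR"])/2)
E
```

```text
scrFL [0.4642 0.1832 0.0061] gap 0.0010168108945704483 top@z [0.4647 0.1833 0.006 ] side@z [0.4637 0.1832 0.006 ]
scrFR [ 0.5039 -0.0444  0.0081] gap 0.0008268470778425952 top@z [ 0.5043 -0.0445  0.006 ] side@z [ 0.5032 -0.0423  0.006 ]
scrBR [ 0.6938 -0.0124  0.0091] gap 0.001257159089995869 top@z [ 0.6952 -0.0125  0.006 ] side@z [ 0.6938 -0.0093  0.006 ]
knob [0.5117 0.1428 0.1035] gap 0.00013859993019303422 top@z [0.5116 0.1426 0.105 ] side@z [0.512  0.1404 0.105 ]
hL [0.5225 0.0786 0.1057] gap 3.070017329707552e-05 top@z [0.5225 0.0787 0.105 ] side@z [0.5225 0.0797 0.105 ]
hR [ 0.5382 -0.0123  0.1013] gap 0.00066431431534889 top@z [ 0.5383 -0.0121  0.105 ] side@z [ 0.5381 -0.0171  0.105 ]
scrFL scrFR 0.23104928051548523 -80.11112288226637
hL hR 0.09238010350159126 -80.2097220719858
scrFR scrBR 0.1926044474728769 9.550258011283947
[0.5304 0.0331 0.1035] [-0.0186  0.1097 -0.    ]
```

```bash
cat >> h.py <<'E'
from scipy.spatial.transform import Rotation as Ro
def rot(e): return Ro.from_euler("xyz",e).as_matrix()
def plan(wps,start=None):
    "wps: list of (x,y,z,yawdeg) ; prints tool-axis shift mm and turn per call"
    s=env.state()
    p=s["position"].copy();R=rot(s["ee_rot"])
    for w in wps:
        yaw=np.degrees(np.arctan2(R[1,0],R[0,0]))
        d=R.T@(np.array(w[:3])-p)*1000
        print("->",w,"shift",np.round(d,1),"turn",round((yaw-w[3]+180)%360-180,2))
        a=np.radians(w[3]);p=np.array(w[:3]);R=Ro.from_euler("xyz",[np.pi,0,a]).as_matrix()
def st():
    s=env.state();print("t",s["time"],"p",np.round(s["position"],4),"rpy",np.round(np.degrees(s["ee_rot"]),2),"F",np.round(s["contact_force"],2),"T",np.round(s["torque"],2),"w",s["gripper_width"],"q",np.round(s["qpos"],2))
E
python3 - <<'E'
from h import *
plan([(.243,-.466,.22,-48),(.339,-.3,.22,-19),(.435,-.133,.215,9.8),(.5304,.0335,.2,9.8)])
E
```

```text
-> (0.243, -0.466, 0.22, -48) shift [-140.8 -131.5    0.6] turn -28.94
-> (0.339, -0.3, 0.22, -19) shift [ -59.1 -182.4   -0. ] turn -29.0
-> (0.435, -0.133, 0.215, 9.8) shift [  36.4 -189.2    5. ] turn -28.8
-> (0.5304, 0.0335, 0.2, 9.8) shift [ 122.3 -147.8   15. ] turn 0.0
```

>>> apply_moves(series=[[[-28,-26,0],-6,1],[[-56,-53,0],-12,1],[[-84,-79,0],-18,1],[[-113,-105,0],-24,1],[[-141,-131,0],-29,1]])

```text
time: 0.62
position: [0.2431, -0.4644, 0.2209]
ee_rot: [3.141, 0.0, -0.832]
contact_force: [0.9, -0.1, 0.4]
gripper_width: 0.0871
```

>>> apply_moves(series=[[[-12,-36,0],-6,1],[[-24,-73,0],-12,1],[[-35,-109,0],-18,1],[[-47,-146,0],-24,1],[[-59,-182,0],-29,1]])

```text
time: 1.03
position: [0.3387, -0.2987, 0.2212]
ee_rot: [3.141, -0.0, -0.326]
contact_force: [1.1, -0.5, -0.4]
gripper_width: 0.0873
```

>>> apply_moves(series=[[[7,-38,1],-6,1],[[15,-76,2],-12,1],[[22,-113,3],-18,1],[[29,-151,4],-24,1],[[36,-189,5],-29,1]])

```text
time: 1.45
position: [0.434, -0.1318, 0.2163]
ee_rot: [3.141, -0.0, 0.18]
contact_force: [0.7, -1.0, 0.0]
gripper_width: 0.0871
```

```bash
python3 - <<'E'
from h import *
st();plan([(.5304,.0335,.2,9.8),(.5304,.0335,.108,9.8)])
E
```

```text
t 1.45 p [ 0.434  -0.1318  0.2163] rpy [ 1.7994e+02 -1.0000e-02  1.0330e+01] F [ 0.65 -0.96  0.03] T [-0.06 -0.18  0.01] w 0.08706964988987641 q [ 0.89 -0.09 -0.61  1.9  -0.05  1.31  0.47]
-> (0.5304, 0.0335, 0.2, 9.8) shift [ 124.4 -145.3   16.1] turn 0.53
-> (0.5304, 0.0335, 0.108, 9.8) shift [ 0. -0. 92.] turn 0.0
```

>>> apply_moves(series=[[[25,-29,3],0,1],[[50,-58,6],0,1],[[75,-87,9],0.5,1],[[100,-116,12],0.5,1],[[124,-145,16],0.5,1]])

```text
time: 1.87
position: [0.5312, 0.0325, 0.2004]
ee_rot: [3.141, -0.001, 0.166]
contact_force: [1.2, -0.7, 0.0]
gripper_width: 0.0872
```

```bash
python3 - <<'E'
from h import *
c=env.read_camera("side");cv2.imwrite("pics/side1.png",cv2.resize(c["img"][60:300,200:500,::-1],None,fx=2.5,fy=2.5))
st();plan([(.5304,.0335,.150,9.8),(.5304,.0335,.108,9.8)])
E
```

```text
t 1.9167 p [0.5331 0.0414 0.1996] rpy [-179.61   -0.23   10.01] F [1.57 6.67 1.36] T [ 0.42 -0.23 -0.07] w 0.08727513142386974 q [ 0.65  0.15 -0.84  1.75  0.11  1.29 -0.04]
-> (0.5304, 0.0335, 0.15, 9.8) shift [-4.2  7.6 49.5] turn 0.21
-> (0.5304, 0.0335, 0.108, 9.8) shift [ 0. -0. 42.] turn 0.0
```

View pics/side1.png

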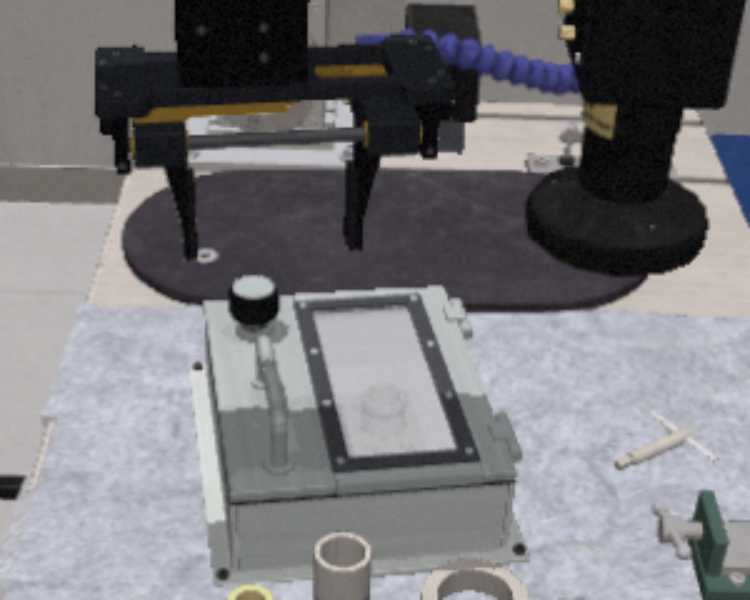

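>>> apply_moves(series=[[[0,0,10],0,1],[[0,0,20],0,1],[[0,0,30],0,0.8],[[0,0,40],0,0.7],[[0,0,40],0,0.6]])

```text
time: 2.33
position: [0.5283, 0.0289, 0.1574]
ee_rot: [3.141, 0.004, 0.164]
contact_force: [-0.5, -0.4, 0.1]
gripper_width: 0.0741
```

```bash
python3 - <<'E'
from h import *
c=env.read_camera("top");cv2.imwrite("pics/top1.png",cv2.resize(c["img"][140:320,180:420,::-1],None,fx=3,fy=3))
c=env.read_camera("side");cv2.imwrite("pics/side2.png",cv2.resize(c["img"][120:300,240:440,::-1],None,fx=3,fy=3))
st();plan([(.5304,.0335,.108,9.8)])
E
```

```text
t 2.4333 p [0.5298 0.0297 0.1596] rpy [1.7998e+02 7.0000e-02 9.4500e+00] F [-0.6  -0.13  0.68] T [ 0.   -0.14 -0.03] w 0.06674526994845988 q [ 0.64  0.18 -0.82  1.8   0.14  1.22 -0.05]
-> (0.5304, 0.0335, 0.108, 9.8) shift [ 1.3 -3.6 51.6] turn -0.35
```

View pics/side2.png

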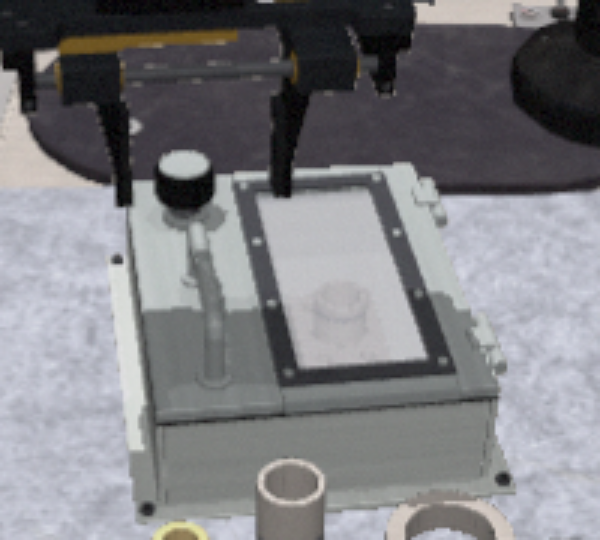

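>>> apply_moves(series=[[[1,-2,15],0,0.6],[[1,-4,30],0,0.6],[[1,-4,43],0,0.6],[[1,-4,50],0,0.6],[[1,-4,52],0,0.6]], newtons=25)

```text
time: 2.85
position: [0.5299, 0.0345, 0.107]
ee_rot: [-3.141, 0.002, 0.166]
contact_force: [-1.1, -0.6, -0.5]
gripper_width: 0.0523
```

>>> apply_moves(series=[[[0,0,0],0,0.5],[[0,0,0],0,0.35],[[0,0,0],0,0.25],[[0,0,0],0,0.2],[[0,0,0],0,0.2]])

```text
time: 3.27
position: [0.5311, 0.035, 0.1087]
ee_rot: [3.141, -0.001, 0.167]
contact_force: [0.1, -0.6, -0.3]
gripper_width: 0.0269
```

```bash
python3 - <<'E'
from h import *
c=env.read_camera("side");cv2.imwrite("pics/side3.png",cv2.resize(c["img"][120:300,240:440,::-1],None,fx=3,fy=3))
st()
E
```

```text
t 3.3167 p [0.531  0.035  0.1085] rpy [ 1.7998e+02 -4.0000e-02  9.5500e+00] F [0.27 0.28 0.11] T [-0.08 -0.11 -0.02] w 0.0228048245754737 q [ 0.61  0.24 -0.81  1.86  0.2   1.12 -0.1 ]
```

View pics/side3.png

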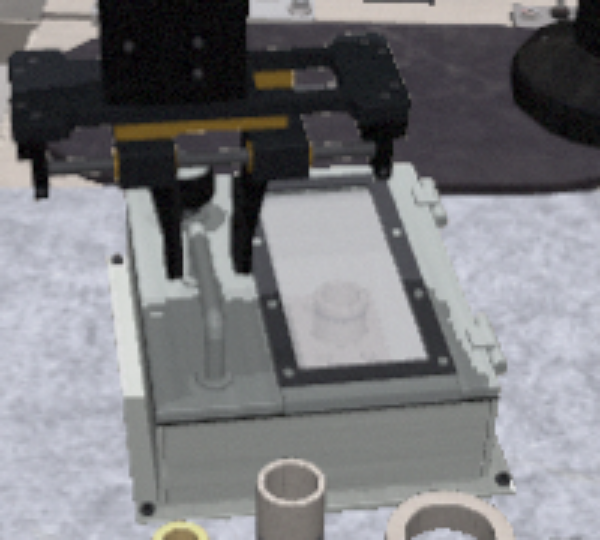

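>>> apply_moves(series=[[[0,0,0],0,0.15],[[0,0,0],0,0.1],[[0,0,0],0,0.05],[[0,0,0],0,0],[[0,0,0],0,0]], newtons=25)

```text
time: 3.73
position: [0.5304, 0.035, 0.1086]
ee_rot: [3.141, 0.001, 0.167]
contact_force: [-2.8, -1.0, 7.9]
gripper_width: 0.0021
```

>>> apply_moves(series=[[[0,0,0],0,0],[[0,0,0],0,0],[[0,0,0],0,0],[[0,0,0],0,0],[[0,0,0],0,0]])

```text
time: 4.15
position: [0.5306, 0.035, 0.1088]
ee_rot: [3.141, 0.001, 0.167]
contact_force: [-2.5, -0.1, 5.6]
gripper_width: 0.0004
```

```bash
python3 - <<'E'
from h import *
st()
E
```

```text
t 4.15 p [0.5306 0.035  0.1088] rpy [1.7997e+02 3.0000e-02 9.5600e+00] F [-2.53 -0.05  5.58] T [-0.15  0.53  0.02] w 0.00037811409645799934 q [ 0.61  0.24 -0.81  1.86  0.2   1.12 -0.1 ]
```

```bash
python3 - <<'E'
from h import *
c=env.read_camera("side");cv2.imwrite("pics/side4.png",cv2.resize(c["img"][140:280,250:400,::-1],None,fx=4,fy=4))
c=env.read_camera("top");cv2.imwrite("pics/top4.png",cv2.resize(c["img"][140:320,180:420,::-1],None,fx=3,fy=3))
st()
E
```

```text
t 4.25 p [0.5306 0.035  0.1089] rpy [1.7997e+02 2.0000e-02 9.5500e+00] F [-2.54 -0.9   6.97] T [-0.19  0.55 -0.01] w 0.00037692380296284583 q [ 0.61  0.24 -0.81  1.86  0.2   1.12 -0.1 ]
```

View pics/side4.png

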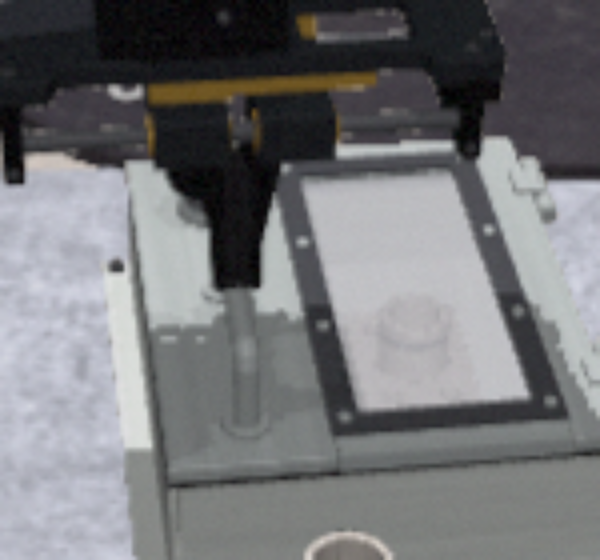

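View pics/top4.png

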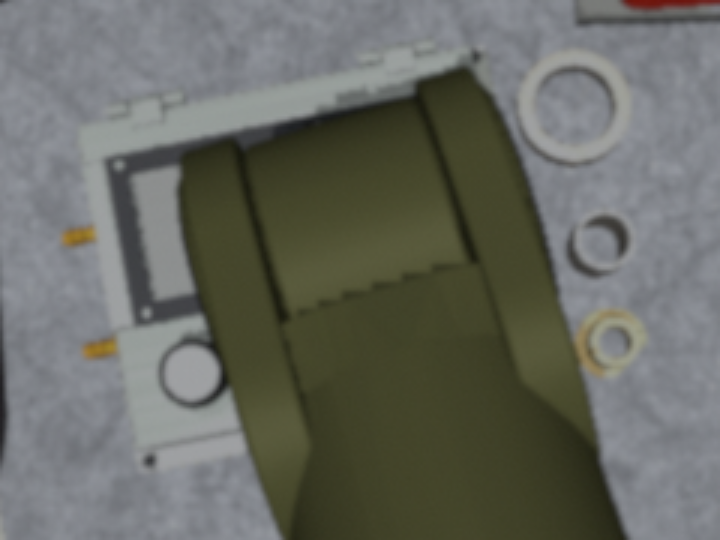

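```bash
cat >> h.py <<'E'
def proj(c,p):
    E=c["extrinsics"];r,_=cv2.Rodrigues(E[:3,:3])
    K=np.array([[c["fx"],0,c["cx"]],[0,c["fy"],c["cy"]],[0,0,1.]])
    return cv2.projectPoints(np.array([p],float),r,E[:3,3],K,np.array([c["k1"],0,0,0.]))[0][0,0]
E
python3 - <<'E'
from h import *
s=env.state();R=rot(s["ee_rot"]);p=s["position"]
c=env.read_camera("side")
tip=p+R@[0,0,.022]
I=cv2.resize(c["img"][140:280,250:400,::-1],None,fx=5,fy=5,interpolation=cv2.INTER_CUBIC)
def m(P,col):
    u=proj(c,P);q=((u-[250,140])*5+2).astype(int);cv2.circle(I,tuple(int(v) for v in q),4,col,1);print(P,u)
m(tip,(0,0,255));m(p+R@[0,.0095,.022],(0,255,255));m(p+R@[0,.0,.003],(0,255,0))
for k,P in dict(hL=(.5225,.0786,.1057),hR=(.5382,-.0123,.1013),mid=(.5304,.0335,.105)).items(): m(np.array(P),(255,0,0))
cv2.imwrite("pics/side5.png",I)
E
```

```text
[0.53059732 0.03503298 0.08686773] [308.49123613 219.75808534]
[0.53217361 0.02566467 0.08687248] [309.13007944 223.30053465]
[0.53060371 0.0350437  0.10586772] [308.4422568  210.11425118]
[0.5225 0.0786 0.1057] [305.1068647  194.63193781]
[ 0.5382 -0.0123  0.1013] [311.59071325 230.87388513]
[0.5304 0.0335 0.105 ] [308.25776384 211.12521109]
```

View pics/side5.png

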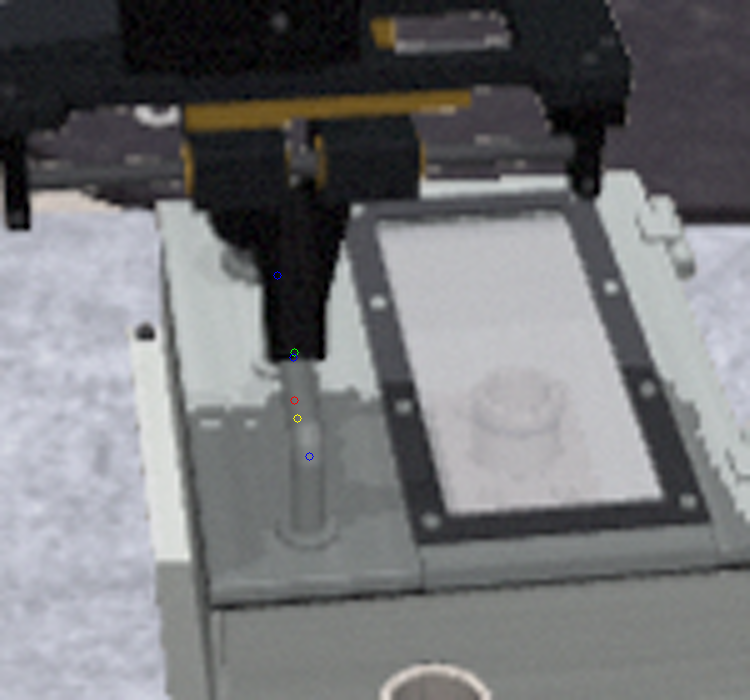

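```bash
python3 - <<'E'
from h import *
c=env.read_camera("side")
ex=np.array([.985,.170,0]);ey=np.array([-.17,.985,0])
def t(p,w,L,Rr):
    p=np.array(p)
    for nm,px,sg in(("L",L,-1),("R",Rr,1)):
        o,d=ray(c,*px)
        # intersect with vertical plane of finger near face: y' = p.y' - 9.5mm
        n=ey; q=p-ey*.0095
        X=o+d*((q-o)@n)/(d@n)
        print(nm,"rel x'",(X-p)@ex,"z rel TCP",X[2]-p[2])
t((.5331,.0414,.1996),.087,(276.8,164),(342,159))
t((.5298,.0297,.1596),.0667,(240+124/3,120+206/3),(240+282/3,120+196/3))
t((.531,.035,.1085),.0228,(240+175/3,120+278/3),(240+242/3,120+270/3))
t((.5306,.035,.1088),0,(250+270/5,140+360/5),(250+325/5,140+358/5))
st()
E
```

```text
L rel x' -0.050250479442467834 z rel TCP -0.004040691086371229
R rel x' 0.04652341479214164 z rel TCP -0.001978103669610265
L rel x' -0.04039877606786829 z rel TCP -0.00045430606227556125
R rel x' 0.03906896149238781 z rel TCP -0.00044915478384074947
L rel x' -0.017310925143063878 z rel TCP 0.0007127284606961298
R rel x' 0.01781408981412764 z rel TCP 0.0029202397745285297
L rel x' -0.008015897721948212 z rel TCP 0.0009017363507448223
R rel x' 0.009291207249416128 z rel TCP 0.00022831106919270205
t 4.35 p [0.5306 0.035  0.1089] rpy [1.7997e+02 3.0000e-02 9.5600e+00] F [-3.46  0.38  5.97] T [-0.09  0.51  0.02] w 0.0005567484351379778 q [ 0.61  0.24 -0.81  1.86  0.2   1.12 -0.1 ]
```

>>> apply_moves(series=[[[0,0,-8],0,0],[[0,0,-10],0,0.2],[[0,0,-10],0,0.35],[[0,0,-10],0,0.45],[[0,0,-10],0,0.45]])

```text
time: 4.77
position: [0.5306, 0.0349, 0.118]
ee_rot: [3.141, 0.0, 0.167]
contact_force: [0.4, -0.3, -0.5]
gripper_width: 0.0192
```

>>> apply_moves(series=[[[0,0,3],0,0.45],[[0,0,8],0,0.45],[[0,0,13],0,0.45],[[0,0,17],0,0.45],[[0,0,20],0,0.45]])

```text
time: 5.18
position: [0.5302, 0.035, 0.0971]
ee_rot: [-3.141, 0.001, 0.167]
contact_force: [-0.1, -0.5, -0.7]
gripper_width: 0.0384
```

```bash
python3 - <<'E'
from h import *
c=env.read_camera("side");cv2.imwrite("pics/side6.png",cv2.resize(c["img"][140:280,250:400,::-1],None,fx=5,fy=5,interpolation=cv2.INTER_CUBIC))
st()
E
```

```text
t 5.2333 p [0.5299 0.035  0.0968] rpy [-1.7997e+02  1.0000e-01  9.5600e+00] F [ 0.16 -0.08 -0.52] T [-0.05 -0.06  0.01] w 0.038592000982940695 q [ 0.61  0.26 -0.81  1.87  0.21  1.1  -0.11]
```

View pics/side6.png

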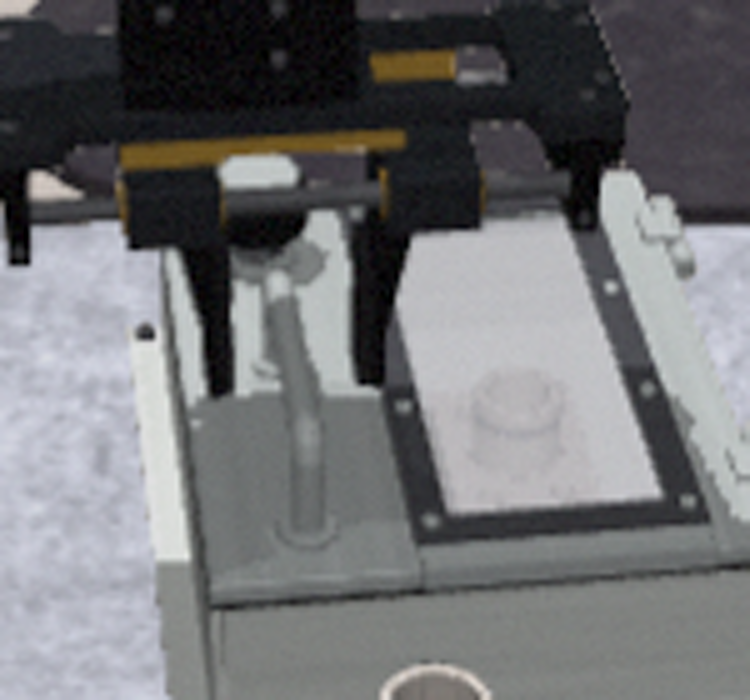

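>>> apply_moves(series=[[[0,0,2],0,0.45],[[0,0,4],0,0.45],[[0,0,5],0,0.45],[[0,0,6],0,0.45],[[0,0,7],0,0.45]])

```text
time: 5.65
position: [0.5308, 0.035, 0.0912]
ee_rot: [3.141, -0.0, 0.167]
contact_force: [0.4, 0.1, -0.5]
gripper_width: 0.0391
```

```bash
python3 - <<'E'
from h import *
st()
E
```

```text
t 5.65 p [0.5308 0.035  0.0912] rpy [ 1.7999e+02 -1.0000e-02  9.5500e+00] F [ 0.35  0.12 -0.49] T [ 0.09 -0.07  0.  ] w 0.03911322014105855 q [ 0.6   0.27 -0.81  1.88  0.22  1.09 -0.12]
```

>>> apply_moves(series=[[[0,0,2],0,0.45],[[0,0,4],0,0.45],[[0,0,5],0,0.35],[[0,0,5],0,0.25],[[0,0,5],0,0.2]])

```text
time: 6.07
position: [0.5306, 0.035, 0.086]
ee_rot: [-3.142, 0.0, 0.167]
contact_force: [-0.1, -0.3, 0.2]
gripper_width: 0.0264
```

>>> apply_moves(series=[[[0,0,0],0,0.15],[[0,0,0],0,0.12],[[0,0,0],0,0.1],[[0,0,0],0,0.05],[[0,0,0],0,0]])

```text
time: 6.48
position: [0.5301, 0.0349, 0.0861]
ee_rot: [3.141, 0.001, 0.167]
contact_force: [-2.7, -1.4, 2.9]
gripper_width: 0.009
```

>>> apply_moves(series=[[[0,0,0],0,0],[[0,0,0],0,0],[[0,0,0],0,0],[[0,0,0],0,0],[[0,0,0],0,0]])

```text
time: 6.9
position: [0.5301, 0.0349, 0.0861]
ee_rot: [3.141, 0.001, 0.167]
contact_force: [-5.4, -0.9, 4.8]
gripper_width: 0.0091
```

```bash
python3 - <<'E'
from h import *
st()
c=env.read_camera("side");cv2.imwrite("pics/side7.png",cv2.resize(c["img"][140:280,250:400,::-1],None,fx=5,fy=5,interpolation=cv2.INTER_CUBIC))
E
```

```text
t 6.9 p [0.5301 0.0349 0.0861] rpy [1.7999e+02 8.0000e-02 9.5500e+00] F [-5.42 -0.91  4.8 ] T [-0.25  1.04  0.07] w 0.009088418925880826 q [ 0.6   0.27 -0.8   1.88  0.22  1.08 -0.12]
```

View pics/side7.png

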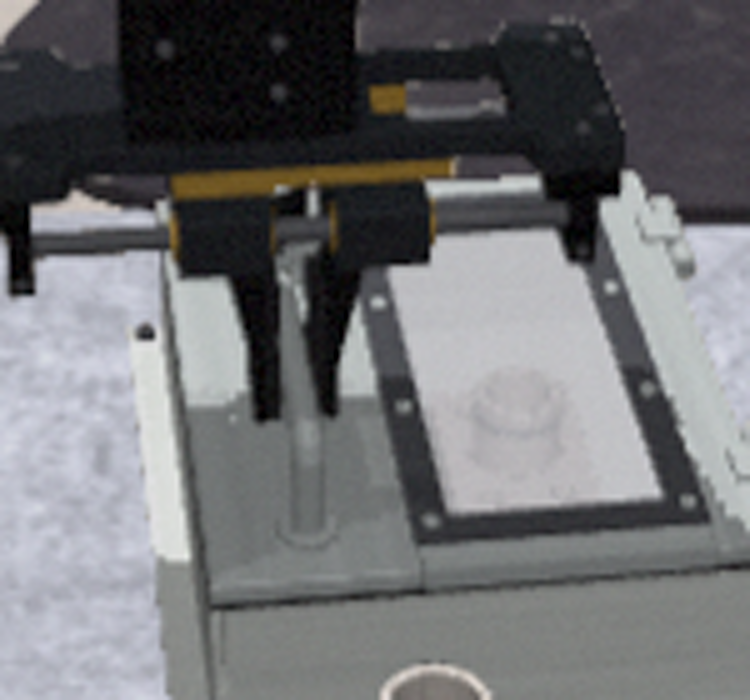

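>>> apply_moves(series=[[[0.3,0,-1],0,0],[[0.5,0,-2],0,0],[[0.5,0,-2],0,0],[[0.5,0,-2],0,0],[[0.5,0,-2],0,0]])

```text
time: 7.37
position: [0.5304, 0.035, 0.0874]
ee_rot: [-3.141, 0.002, 0.167]
contact_force: [-3.6, -1.8, -4.6]
gripper_width: 0.0091
```

>>> apply_moves(series=[[[0.2,0,-0.5],0,0],[[0.5,0,-1],0,0],[[0.5,0,-1.5],0,0],[[0.5,0,-1.5],0,0],[[0.5,0,-1.5],0,0]])

```text
time: 7.78
position: [0.531, 0.0351, 0.0894]
ee_rot: [3.141, 0.002, 0.167]
contact_force: [-5.6, -0.8, -4.9]
gripper_width: 0.009
```

```bash
python3 - <<'E'
from h import *
st()
E
```

```text
t 7.7833 p [0.531  0.0351 0.0894] rpy [1.7999e+02 9.0000e-02 9.5600e+00] F [-5.64 -0.81 -4.94] T [-0.19  1.06 -0.01] w 0.009009051860927469 q [ 0.6   0.27 -0.81  1.88  0.22  1.09 -0.12]
```

>>> apply_moves(series=[[[0.2,0,-0.5],0,0],[[0.3,0,-1],0,0],[[0.5,0,-1.5],0,0],[[0.5,0,-1.5],0,0],[[0.5,0,-1.5],0,0]])

```text
time: 8.2
position: [0.5314, 0.0351, 0.0909]
ee_rot: [3.141, 0.002, 0.167]
contact_force: [-5.5, -0.8, -4.9]
gripper_width: 0.0091
```

>>> apply_moves(series=[[[0.2,0,-0.5],0,0],[[0.3,0,-1],0,0],[[0.5,0,-1.5],0,0],[[0.5,0,-1.5],0,0],[[0.5,0,-1.5],0,0]])

```text
time: 8.62
position: [0.5318, 0.0352, 0.0924]
ee_rot: [3.141, 0.002, 0.167]
contact_force: [-5.3, -0.8, -4.8]
gripper_width: 0.0091
```

```bash
python3 - <<'E'
from h import *
st()
E
```

```text
t 8.6167 p [0.5318 0.0352 0.0924] rpy [1.7999e+02 1.1000e-01 9.5500e+00] F [-5.28 -0.82 -4.76] T [-0.26  1.21  0.07] w 0.009137080638964543 q [ 0.6   0.27 -0.81  1.87  0.22  1.09 -0.12]
```

```bash
python3 - <<'E'
from h import *
st()
c=env.read_camera("side");I=c["img"][:,:,::-1]
def cr(J):return cv2.resize(J[195:300,270:420],None,fx=5,fy=5,interpolation=cv2.INTER_CUBIC)
old=cv2.imread("pics/side0.png")
cv2.imwrite("pics/side8.png",cv2.resize(np.vstack([cr(old),cr(np.ascontiguousarray(I))]),None,fx=.57,fy=.57))
E
```

```text
t 8.6167 p [0.5318 0.0352 0.0924] rpy [1.7999e+02 1.1000e-01 9.5500e+00] F [-5.28 -0.82 -4.76] T [-0.26  1.21  0.07] w 0.009137080638964543 q [ 0.6   0.27 -0.81  1.87  0.22  1.09 -0.12]
```

View pics/side8.png

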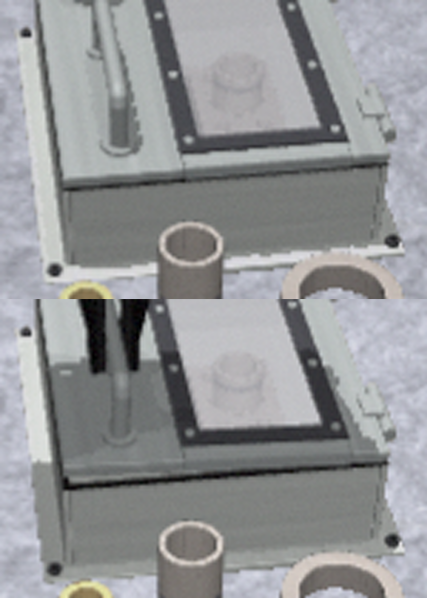

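```bash
python3 - <<'E'
import numpy as np
f=lambda t:np.array([151.5-151.5*np.cos(t)+39*np.sin(t),151.5*np.sin(t)+39*np.cos(t)-39])
cur=2.4
for e in (10,20,30,40,50,58,65):
    a=f(np.radians(cur));print(cur,e,[tuple(np.round((f(np.radians(cur+(e-cur)*k/5))-a)*[1,-1],1).tolist()) for k in range(1,6)]);cur=e
E
```

```text
2.4 10 [(1.3, -4.0), (2.6, -7.9), (4.1, -11.8), (5.6, -15.6), (7.3, -19.4)]
10 20 [(2.3, -4.9), (4.9, -9.8), (7.5, -14.5), (10.4, -19.2), (13.4, -23.7)]
20 30 [(3.2, -4.4), (6.5, -8.8), (10.0, -13.0), (13.6, -17.1), (17.3, -21.1)]
30 40 [(3.9, -3.8), (7.9, -7.5), (12.1, -11.1), (16.3, -14.5), (20.7, -17.7)]
40 50 [(4.5, -3.1), (9.1, -6.0), (13.8, -8.8), (18.6, -11.4), (23.5, -13.9)]
50 58 [(4.0, -1.8), (8.0, -3.5), (12.0, -5.2), (16.2, -6.6), (20.3, -8.0)]
58 65 [(3.7, -1.1), (7.3, -2.1), (11.0, -3.1), (14.8, -3.9), (18.5, -4.6)]
```

>>> apply_moves(series=[[[0.5,0,-1],0,0],[[1.3,0,-4],0,0],[[2.6,0,-8],0,0],[[4.1,0,-12],0,0],[[5.6,0,-15.6],0,0]], newtons=35)

```text
time: 9.08
position: [0.5374, 0.0361, 0.1084]
ee_rot: [3.141, 0.002, 0.167]
contact_force: [-5.7, -0.8, -4.2]
gripper_width: 0.0084
```

```bash
python3 - <<'E'
from h import *
st()
c=env.read_camera("side");cv2.imwrite("pics/side9.png",cv2.resize(c["img"][100:300,230:430,::-1],None,fx=3,fy=3,interpolation=cv2.INTER_CUBIC))
E
```

```text
t 9.0833 p [0.5374 0.0361 0.1084] rpy [1.7999e+02 1.2000e-01 9.5500e+00] F [-5.74 -0.85 -4.24] T [-0.3   1.44  0.  ] w 0.008416883694480458 q [ 0.6   0.26 -0.81  1.84  0.21  1.13 -0.11]
```

View pics/side9.png

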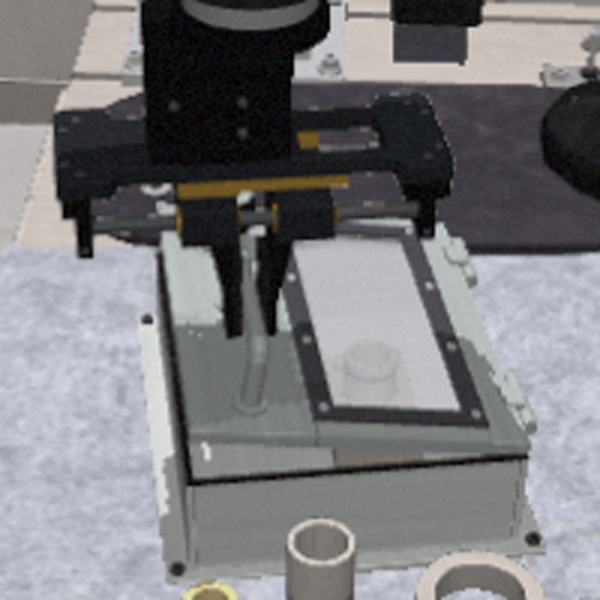

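>>> apply_moves(series=[[[2.4,0,-5.7],0,0],[[5.1,0,-11.4],0,0],[[8.1,0,-16.9],0,0],[[11.5,0,-22.3],0,0],[[15.1,0,-27.5],0,0]])

```text
time: 9.55
position: [0.5517, 0.0386, 0.1362]
ee_rot: [3.141, 0.004, 0.167]
contact_force: [-8.4, -1.3, -2.5]
gripper_width: 0.0085
```

```bash
python3 - <<'E'
from h import *
st()
p=env.state()["position"]-np.array([.5301,.0349,.0861])
print("x'",(p@[.985,.170,0])*1000,"z",p[2]*1000)
c=env.read_camera("side");cv2.imwrite("pics/side10.png",cv2.resize(c["img"][100:300,230:430,::-1],None,fx=3,fy=3,interpolation=cv2.INTER_CUBIC))
E
```

```text
t 9.55 p [0.5517 0.0386 0.1362] rpy [179.98   0.21   9.55] F [-8.44 -1.26 -2.54] T [-0.32  1.92  0.03] w 0.008524053259603086 q [ 0.59  0.27 -0.81  1.78  0.21  1.19 -0.11]
x' 21.8988675717418 z 50.07622351724318
```

View pics/side10.png

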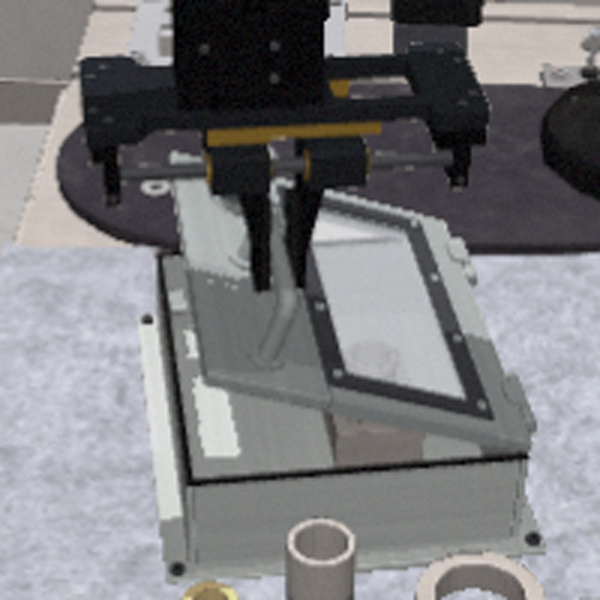

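>>> apply_moves(series=[[[2.8,0,-4.4],0,0],[[5.9,0,-8.8],0,0],[[9.2,0,-13],0,0],[[12.7,0,-17.1],0,0],[[16.3,0,-21.1],0,0]])

```text
time: 10.02
position: [0.5682, 0.0415, 0.1577]
ee_rot: [3.141, 0.003, 0.167]
contact_force: [-9.4, -2.0, 0.5]
gripper_width: 0.0088
```

>>> apply_moves(series=[[[3.8,0,-3.8],0,0],[[7.7,0,-7.5],0,0],[[11.8,0,-11.1],0,0],[[16,0,-14.5],0,0],[[20.3,0,-17.7],0,0]])

```text
time: 10.43
position: [0.5883, 0.0449, 0.1763]
ee_rot: [3.141, 0.002, 0.167]
contact_force: [-10.0, -1.5, 3.8]
gripper_width: 0.0086
```

```bash
python3 - <<'E'
from h import *
st()
p=env.state()["position"]-np.array([.5301,.0349,.0861])
print("x'",(p@[.985,.170,0])*1000,"z",p[2]*1000)
c=env.read_camera("side");cv2.imwrite("pics/side11.png",cv2.resize(c["img"][80:300,230:450,::-1],None,fx=2.7,fy=2.7,interpolation=cv2.INTER_CUBIC))
E
```

```text
t 10.4333 p [0.5883 0.0449 0.1763] rpy [1.7996e+02 1.3000e-01 9.5500e+00] F [-10.05  -1.46   3.83] T [-0.41  2.31 -0.  ] w 0.008637483125099661 q [ 0.55  0.32 -0.81  1.64  0.24  1.29 -0.13]
x' 59.0673981398169 z 90.21588661812726
```

View pics/side11.png

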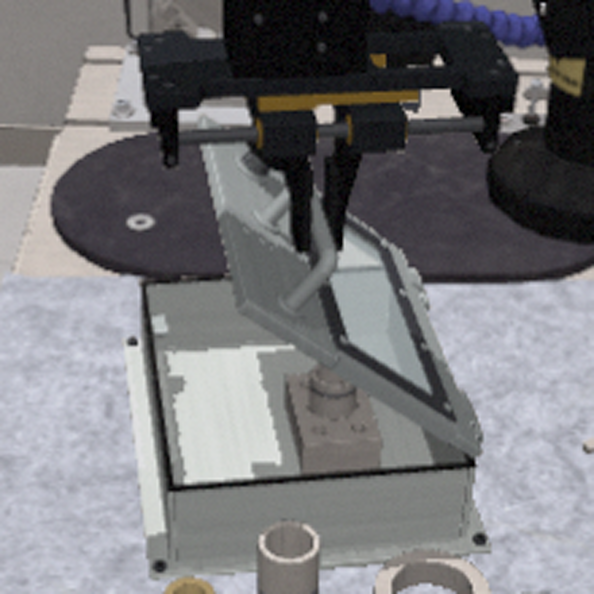

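>>> apply_moves(series=[[[4.2,0,-3.3],0,0],[[8.7,0,-6.4],0,0],[[13.2,0,-9.5],0,0],[[18,0,-12.3],0,0],[[22.9,0,-14.9],0,0]])

```text
time: 10.9
position: [0.6122, 0.0491, 0.1917]
ee_rot: [3.141, -0.001, 0.167]
contact_force: [-6.6, -1.9, 2.2]
gripper_width: 0.0088
```

>>> apply_moves(series=[[[3.9,0,-1.9],0,0],[[7.8,0,-3.7],0,0],[[11.8,0,-5.4],0,0],[[15.9,0,-7],0,0],[[20,0,-8.5],0,0]])

```text
time: 11.32
position: [0.6326, 0.0527, 0.2007]
ee_rot: [-3.142, -0.003, 0.167]
contact_force: [-5.3, 0.4, 2.0]
gripper_width: 0.0087
```

```bash
python3 - <<'E'
from h import *
st()
p=env.state()["position"]-np.array([.5301,.0349,.0861])
print("x'",(p@[.985,.170,0])*1000,"z",p[2]*1000)
c=env.read_camera("side");cv2.imwrite("pics/side12.png",cv2.resize(c["img"][80:300,230:450,::-1],None,fx=2.7,fy=2.7,interpolation=cv2.INTER_CUBIC))
E
```

```text
t 11.3167 p [0.6326 0.0527 0.2007] rpy [-1.80e+02 -1.60e-01  9.55e+00] F [-5.34  0.37  1.99] T [-0.15  1.42 -0.02] w 0.008734154354396518 q [ 0.48  0.4  -0.79  1.5   0.29  1.36 -0.16]
x' 103.93710077890363 z 114.56166624856964
```

View pics/side12.png

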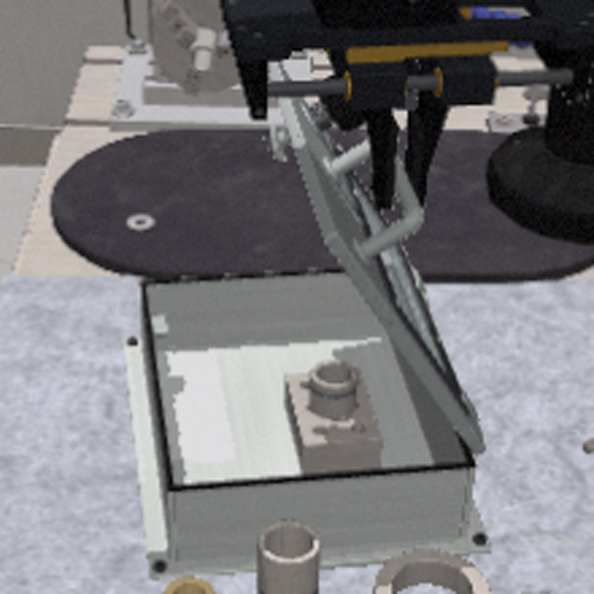

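>>> apply_moves(series=[[[4,0,-1],0,0],[[8,0,-2],0,0],[[12,0,-3],0,0],[[15,0,-3.5],0,0],[[17,0,-4],0,0]])

```text
time: 11.78
position: [0.6498, 0.0556, 0.2047]
ee_rot: [-3.141, -0.004, 0.167]
contact_force: [-4.2, -0.5, 6.0]
gripper_width: 0.009
```

>>> apply_moves(series=[[[0,0,0],0,0],[[0,0,0],0,0],[[0,0,0],0,0],[[0,0,0],0,0],[[0,0,0],0,0]])

```text
time: 12.2
position: [0.6497, 0.0556, 0.2047]
ee_rot: [-3.141, -0.005, 0.167]
contact_force: [-4.4, 0.4, 5.5]
gripper_width: 0.0087
```

```bash
python3 - <<'E'
from h import *
st()
p=env.state()["position"]-np.array([.5301,.0349,.0861])
print("x'",(p@[.985,.170,0])*1000,"z",p[2]*1000)
c=env.read_camera("side");cv2.imwrite("pics/side13.png",cv2.resize(c["img"][70:290,250:450,::-1],None,fx=2.7,fy=2.7,interpolation=cv2.INTER_CUBIC))
c=env.read_camera("top");cv2.imwrite("pics/top13.png",cv2.resize(c["img"][120:320,180:420,::-1],None,fx=3,fy=3,interpolation=cv2.INTER_CUBIC))
E
```

```text
t 12.2 p [0.6497 0.0556 0.2047] rpy [-179.99   -0.26    9.55] F [-4.42  0.43  5.54] T [-0.09  1.13  0.04] w 0.00866565783706981 q [ 0.46  0.43 -0.78  1.45  0.31  1.38 -0.17]
x' 121.33223017976094 z 118.60832890530541
```

View pics/side13.png

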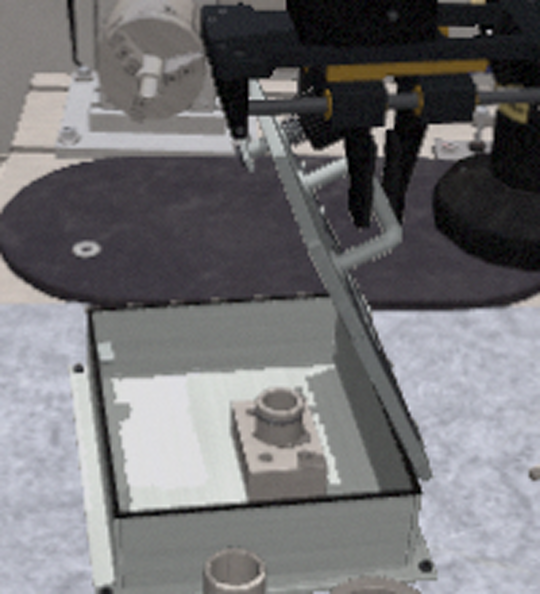

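View pics/top13.png

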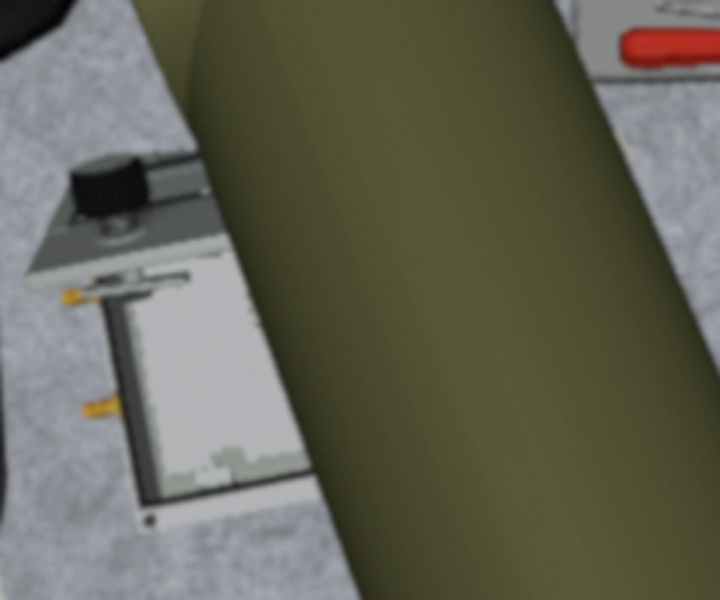

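```bash
python3 - <<'E'
from h import *
c=env.read_camera("side");cv2.imwrite("pics/side14.png",cv2.resize(c["img"][140:260,330:430,::-1],None,fx=5,fy=5,interpolation=cv2.INTER_CUBIC))
O=np.array([.5794,.0846,0]);ex=np.array([.9854,.1702,0]);ey=np.array([-.1702,.9854,0])
def pl(u,v):
    o,d=ray(c,u,v);q=O-ey*.110;X=o+d*((q-o)@ey)/(d@ey);return np.array([(X-O)@ex,X[2]])*1000
for t in (55,60,65,70):
    r=np.radians(t);out=[]
    for x,z in ((-184.5,4),(-184.5,-4),(-4.5,4),(-4.5,-4)):
        P=O+ex*(94.5+x*np.cos(r)+z*np.sin(r))/1000-ey*.110+np.array([0,0,(66-x*np.sin(r)+z*np.cos(r))/1000])
        out.append(np.round((proj(c,P)-[330,140])*5+2,0).tolist())
    print(t,out)
E
```

```text
55 [[97.0, 150.0], [73.0, 165.0], [404.0, 538.0], [382.0, 551.0]]
60 [[148.0, 120.0], [123.0, 134.0], [406.0, 538.0], [383.0, 550.0]]
65 [[202.0, 95.0], [175.0, 107.0], [408.0, 538.0], [384.0, 548.0]]
70 [[258.0, 73.0], [230.0, 83.0], [409.0, 539.0], [385.0, 547.0]]
```

View pics/side14.png

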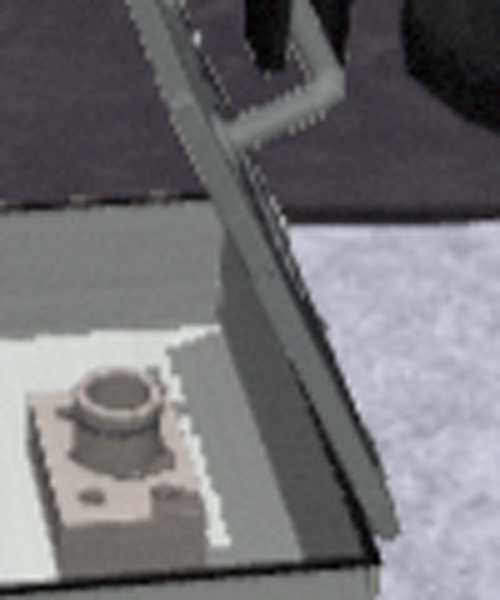

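```bash
python3 - <<'E'
from h import *
st();print(env.sign_off())
E
```

```text
t 12.35 p [0.6497 0.0556 0.2047] rpy [-179.99   -0.26    9.55] F [-4.36 -0.32  5.45] T [-0.12  1.04  0.05] w 0.008663227954546628 q [ 0.46  0.43 -0.78  1.45  0.31  1.38 -0.17]
the job is handed in; nothing more can be done
None
```

The cover is open at about 65° and the gripper is still holding it by the handle. I handed the job in at 12.35 s.

- **Latch test:** I gripped the bar handle and lifted it gently. The lifting force stayed at about 4.9 N from 3.3 to 6.3 mm of lift, where a caught latch would have needed roughly 14 N. The picture showed the cover's front rising with it. The latch was not caught, so I never touched the knob.
- **Opening:** I swung the cover up along its arc without letting go. The last checks agree: about 64.4° from the tool's position and 64.5 to 65° from the cover corner in the side picture. The bar is still between the fingers (opening 8.7 mm, 35 N grip), and wrist forces are about 4 to 6 N per axis. In the side pictures the loose parts that were in view looked unmoved.

**What failed or disagreed:**
- My first grasp missed. The fingers closed on top of the bar with about 6 to 8 N, because the fingertips show at the reported TCP height and not 22 mm ahead of it as the text says. I regripped 22 mm lower in the reported height.
- At the end the tool stood about 4 mm higher than the ideal arc gives. The bar probably slid slightly along the pads, but it still held.

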